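# Ready the stone meter for its self-check

### The job

Get the stone meter ready for its self-check: lay its probe, which was left on the desk, back in the sloped rest at the meter's right-hand side with the needle tip down against the brass reference disc, and roll the thumbwheel on its sloped face to 6 (it has to be kept pressed in with a fingertip while it turns). Go gently: touch the meter and its wheel with no more than 30 N, lay the probe in without forcing or dropping it, leave the jar, the loupe and the tweezers beside it where they are, and let go of everything.

Things in the scene. Friction and masses are not known exactly. Their poses are not given: they have to be found in the camera images.
- stone_meter: Stone meter: white wedge-shaped bench instrument with a dark sloped face, 136 deep x 150 wide x 72 high mm, fixed. Origin: centre of the housing's underside, on the desk; x from its front to its back, y to its left, z up. The face rises at 25 degrees from 20 mm above the desk at the front edge (x -70) to 71 mm (x +40). At its right (-y) a low foot carries the probe rest.
- wheel_bezel: Grey frame round the thumbwheel, 54 (x) x 35 (y) mm, 3 mm proud of the sloped face; origin on the face under the wheel's crown, x up the 25 degree slope, y to the meter's left, z straight out of the face. Orange index marks either side of the wheel point at the figure that is set, the one at the crown.
- wheel_crown (a point): Outermost point of the unpressed thumbwheel, mid-width, 12 mm out of the face; fixed; axes as wheel_bezel. Black ribbed wheel, white figures 0 to 9, 44 mm diameter, 20 mm wide, axis along y. Detent: press it in along -z to roll it; it yields from 4 N by 3 N per mm, turns freely from 2 mm (10 N) on, hard stop at 3.2 mm (13.6 N); let go, it springs out and snaps to the nearest figure.
- class_wheel (a joint): Turn of the thumbwheel, rad: 0.6283 per figure, 0 = figure 0, 3.770 = figure 6, stops just past 0 and 9. Grows when the crown is drawn down the slope, to the meter's front (-x of wheel_crown). Kept pressed in, the wheel follows a fingertip drawn across its crown by friction: 14 mm per figure, less any slip. Starts at a figure from 1 to 4.
- probe_centre (a point): Centre of the probe's handle, half-way up. Loose cordless pen, about 45 g: black flat-sided handle 90 x 15 x 15 mm with a grey tail collar, an aluminium cone and a thin brass needle. x runs along it: needle tip at x = -66 mm, tail end at x = +45 mm of this point. It starts lying flat on the desk, this point 7.5 mm up; grasp across the middle of the handle (y).
- probe_tip (a point): End of the probe's needle (3 mm thick), on the handle's axis; axes as probe_centre.
- probe: The same probe; origin at the centre of the handle's underside, axes as probe_centre.
- rest_centre (a point): Where probe_centre lies when the probe is parked: 66 mm above the desk, 43 mm right of the housing's flank; fixed to the meter. x points up the 25 degree slope (to the parked probe's tail), y to the meter's left, z out of the slope; the parked probe has these axes.
- probe_rest: The rest, same frame as rest_centre: two black forks centred at x = -32 and +32 mm, each 12 mm long, open between them for 52 mm for the fingers. Pocket 19 mm wide (probe 15), floor at z = -7.8 mm; prongs up to z = +11 mm, flared outwards to 37 mm outer width.
- reference_disc (a point): Middle of the face of the brass reference disc, 16 mm diameter, at the low end of the rest, 66 mm down the slope from rest_centre; fixed, same axes. The parked probe's needle tip rests against it. The probe may not slide down by itself: ease it down the slope until it touches.
- jar_centre (a point): Small glass jar with black cap, 39 mm diameter x 43 mm high, standing loose at the meter's left; this point is half-way up. Leave it.
- folding_loupe_centre (a point): Folded silver loupe, 27 x 44 x 14 mm, lying loose to the right of the probe rest; this point is half-way up. Leave it.
- stone_tweezers_centre (a point): Steel tweezers, 162 mm long (y), lying loose in front of the meter to the left; this point is half-way up. Leave them.
There are look-alikes about, which are no part of the job. Leave any pink or purple look-alike of the probe alone.

How it is judged:
By the outcome, as a careful person would: the job done as asked, in the order asked, and still so for the second after the job is handed in, with the robot touching nothing.
It also fails if it takes over 64 s, if anything falls off the work surface, if the arm or the gripper's body presses on something with over 40 N, if the wrist force passes 120 N, or if a joint passes its speed limit or range.

### The arm

A 6-joint arm with a two-finger parallel gripper is mounted at the origin on a cart in front of the work surface, level with it; the furniture and walls round the work are solid. World frame = base frame: x ahead of the robot, y to its left, z up, the work surface at z = 0. Lengths are in m, angles in rad, forces in N, time in s.
With the tool pointing down it reaches from about 0.275 to 1 m from the base axis. Payload 8.4 kg.
Tool frame: the origin (TCP) lies between the finger pads; the fingertips stand 8 mm ahead of it and the grasp point (between the pads) lies 11 mm behind it; z points along the fingers, y is the line along which they close (so a half turn about z gives the same grasp; the last joint's range is limited). The gripper opens to 85 mm and grips with 20 to 120 N. Pads are 22 mm wide; open, the fingers measure 114 mm over their backs; the gripper's body (76 mm by 85 mm) begins 54 mm behind the grasp point. The pads swing forward as they close: fully open they stand 13 mm farther back than shut.
Start: joints at [-1.167, 0.353, 1.633, -0, 1.155, -0.002], TCP at [0.247, -0.574, 0.239] pointing down, gripper open.
Joint ranges: [-2.63, 2.63], [-0.92, 2.1], [0.06, 2.66], [-1.3, 4.44], [0, 2.69], [-3.02, 3.02]. Speed limits (rad/s): [2.22, 2.22, 2.79, 3.14, 3.14, 3.14].

### API

Orientations are given as a unit quaternion [x, y, z, w].
In Python, from rig import manip gives the robot as it stands.
- The arm moves only by the shell command python3 -m inch 'ROWS' [FORCE]. ROWS is JSON, a list of rows, each a list of 3 entries, a list of its own where there are three numbers: the turn, a rotation vector about the tool's x, y, z in units of 6 degrees (1.0 is 6 degrees), then the shift along the tool's x, y, z in mm, then the opening, from -1 (shut) to 1 (fully open), so that 0 is half open. In form: [[[wx, wy, wz], [x, y, z], claw], ...]. A call has exactly 8 rows; each row shifts and turns the commanded pose from where the row before left it, along the tool's axes as they then stand; what a row does not reach is not made up. A row lasts 1/12 s, in which the tool goes at most 41.7 mm and 7.16 degrees, less where a joint would pass 70% of its speed; a pose out of reach is approached as far as the arm can. A call is refused whole if a number of a shift passes 41.7 or a number of a turn 1, either way. A call with a gripper value outside its range is refused whole. The fingers move at their own pace and stop on an object; FORCE is the grip in N (left out, the last holds). Time passes only in rows, so rows that do not move let the fingers close, or fill a call up. It gives the time, the measured TCP pose, the force, the opening and the grip force at its end, in the units of the state.
- manip.read_state(): the state, without advancing time (a new reading comes with each control period).
- manip.grab_frame(name): name is "scene" or "top"; returns the picture (400x640x3 uint8, red, green, blue); there is no depth.
- manip.calibration(name): a dict with "intrinsics" (3x3 intrinsics, pixels), "extrinsics" (4x4, takes a point from world to camera coordinates). Camera axes: x right, y down, z forward; pixel columns grow to the right and rows downward; lengths in m; the calibration is good to about 2 mm. A picture is of the moment at which its call begins. calibration takes no time and is no camera call.
- manip.sign_off(): hands the job in; it is judged then, once.
Trained networks look in the newest picture that a camera, given by its name, has taken for a name from the list of things; names that differ only in an ending like _2 or _b are one class to them, and where a whole thing is asked for, a point or a joint stands for the part that bears it (a point fixed in the world has none). Each returns a list of dicts, best first, with "p" (0 to 1); they miss things now and then, are a little off and sometimes report something else, mostly with a low value. They report only what shows in the picture. A call takes as long as a camera call. They do not tell look-alikes from the thing itself.
- manip.spot_in(camera, label): "location" ([column, row] in pixels, amid what is visible of it).
- manip.pinpoint(camera, label): "location" ([column, row] in pixels: a listed point, or the origin of a listed thing).
The state is a dict: "time": time; "joints": joint angles; "dq": joint speeds; "tau": joint torques, N m; "eef_pos": TCP position; "tool_rot": TCP orientation; "force": force on the tool from outside, world axes, zero at the start; "wrist_torque": the same for the moment, N m; "opening": finger opening in m; "grasp_force": force on a finger pad.
Only numpy, scipy, OpenCV 4.12 (cv2) and the standard library are available. Lean on these libraries where they do the work, as an engineer would, in place of code of your own. Each camera call takes 0.05 s, during which the arm holds its last target. There are 200 camera calls.

## Working session

There is one attempt and no reset: what is moved stays moved. The work goes in short steps, Python scripts to look and compute and a shell command to move; the robot and the scene stay as the last step left them, time stands still between calls to the robot, and variables do not carry over. Pictures are saved under pics/ and viewed, at most 10 in all, crops included, and the job is handed in when it is done.

```bash
ls; mkdir -p pics
python3 - <<'E'
from rig import manip
import cv2,numpy as np
for c in("scene","top"):
    im=manip.grab_frame(c); cv2.imwrite(f"pics/{c}0.png",im[:,:,::-1])
    k=manip.calibration(c); print(c,np.round(k["intrinsics"],1).tolist(),np.round(k["extrinsics"],4).tolist())
    for l in["stone_meter","wheel_bezel","wheel_crown","probe_centre","probe_tip","rest_centre","reference_disc","jar_centre","folding_loupe_centre","stone_tweezers_centre"]:
        print(l,[(np.round(d["location"],1).tolist(),round(d["p"],2)) for d in manip.pinpoint(c,l)[:3]])
print(manip.read_state())
E
```

```text
pics
scene [[518.2, 0.0, 309.6], [0.0, 518.2, 199.2], [0.0, 0.0, 1.0]] [[0.4833, -0.8755, 0.0037, -0.4484], [-0.4981, -0.2784, -0.8212, 0.2563], [0.7199, 0.395, -0.5706, 1.1425], [0.0, 0.0, 0.0, 1.0]]
stone_meter []
wheel_bezel [([357.0, 191.2], 0.67), ([277.0, 175.5], 0.59)]
wheel_crown [([277.6, 175.7], 0.45)]
probe_centre [([332.0, 261.6], 0.83), ([273.5, 217.8], 0.76), ([302.7, 237.6], 0.61)]
probe_tip [([307.3, 271.4], 0.74), ([400.3, 321.1], 0.72), ([247.6, 217.9], 0.7)]
rest_centre [([330.1, 172.9], 0.64)]
reference_disc [([354.2, 191.8], 0.74), ([321.6, 193.7], 0.68)]
jar_centre [([259.2, 173.3], 0.7)]
folding_loupe_centre [([353.0, 192.8], 0.64), ([322.6, 192.5], 0.23)]
stone_tweezers_centre [([197.1, 205.9], 0.68)]
top [[411.2, 0.0, 318.6], [0.0, 411.2, 195.9], [0.0, 0.0, 1.0]] [[0.0249, -0.9996, -0.0138, -0.2238], [-0.9931, -0.0231, -0.1153, 0.5309], [0.1149, 0.0165, -0.9932, 1.3109], [0.0, 0.0, 0.0, 1.0]]
stone_meter [([285.0, 162.1], 0.55), ([326.5, 230.0], 0.22)]
wheel_bezel [([275.7, 166.0], 0.52), ([275.4, 171.5], 0.21)]
wheel_crown [([278.0, 169.7], 0.57), ([334.0, 2
[... 346 characters left out ...]
.6, 233.3], 0.61)]
{'time': 1.1, 'joints': array([-1.16737693e+00,  3.52982498e-01,  1.63341203e+00,  1.10689161e-06,
        1.15523245e+00, -2.42322582e-03]), 'dq': array([ 0.00086027, -0.00041581,  0.00010111,  0.0007371 ,  0.00168837,
       -0.00061227]), 'tau': array([-8.88850900e-04, -6.05180240e+01, -3.42441630e+01,  7.88137129e-06,
        1.08748907e-03,  3.29151567e-05]), 'eef_pos': array([ 0.24672691, -0.57422344,  0.23928675]), 'tool_rot': array([ 9.79482066e-01,  2.01531342e-01, -2.92170776e-06, -1.69188546e-05]), 'force': array([0.50092603, 0.07510083, 0.91464326]), 'wrist_torque': array([0.01840908, 0.01900469, 0.05740322]), 'grasp_force': 0.0, 'opening': 0.08558156604321573}
```

Run:
```python
import cv2
a=cv2.imread("pics/scene0.png")[130:350,160:440]; b=cv2.imread("pics/top0.png")[110:290,200:400]
cv2.imwrite("pics/a.png",cv2.resize(a,(764,600),interpolation=cv2.INTER_CUBIC)); cv2.imwrite("pics/b.png",cv2.resize(b,(660,594),interpolation=cv2.INTER_CUBIC))
```

```text
(no output)
```

View pics/a.png

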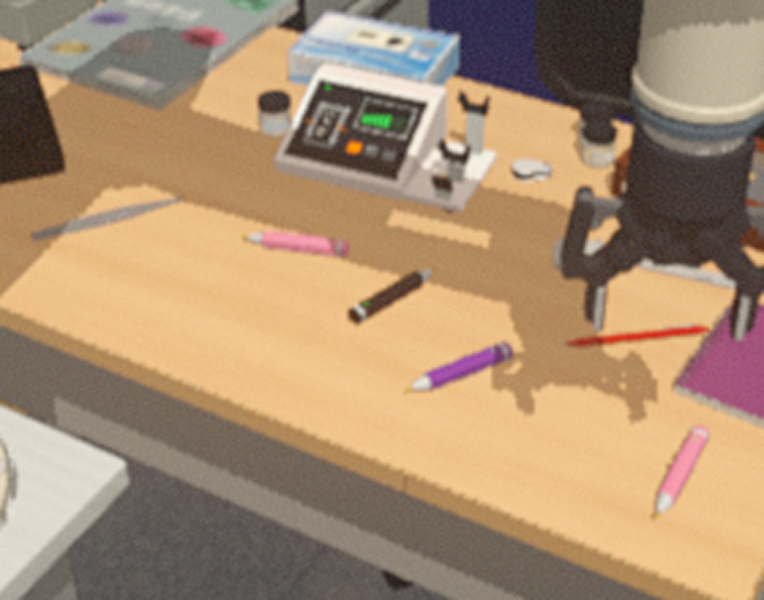

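View pics/b.png

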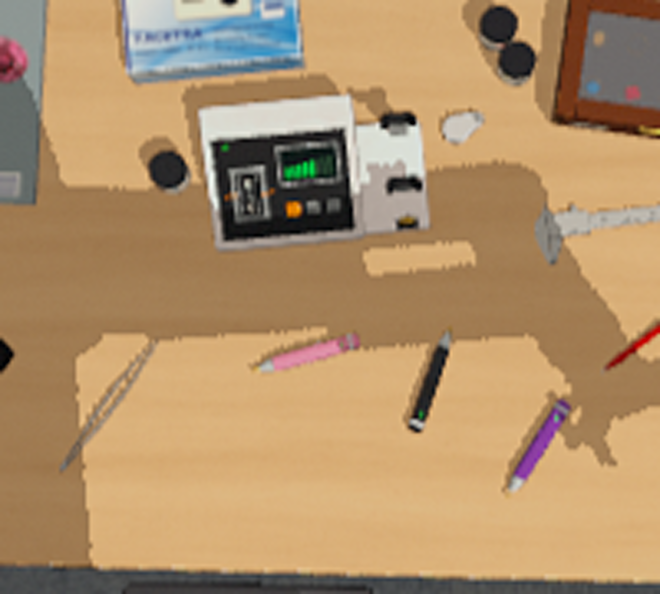

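```bash
cat > h.py <<'E'
from rig import manip
import numpy as np, cv2
from scipy.spatial.transform import Rotation as R
K={c:(manip.calibration(c)["intrinsics"],manip.calibration(c)["extrinsics"]) for c in("scene","top")}
def proj(c,P):
    k,T=K[c]; p=k@(T[:3,:3]@np.asarray(P)+T[:3,3]); return p[:2]/p[2]
def tri(ps,pt):
    X=cv2.triangulatePoints(K["scene"][0]@K["scene"][1][:3],K["top"][0]@K["top"][1][:3],np.array(ps,float).reshape(2,1),np.array(pt,float).reshape(2,1))
    P=X[:3,0]/X[3,0]; return P,np.linalg.norm(proj("scene",P)-ps),np.linalg.norm(proj("top",P)-pt)
def atz(c,px,z):
    k,T=K[c]; d=T[:3,:3].T@np.linalg.inv(k)@[*px,1]; o=-T[:3,:3].T@T[:3,3]; return o+d*(z-o[2])/d[2]
def med(c,l,near,n=4,rad=14):
    o=[]
    for _ in range(n):
        manip.grab_frame(c)
        q=[d["location"] for d in manip.pinpoint(c,l) if np.hypot(*(np.array(d["location"])-near))<rad]
        if q:o.append(q[0])
    return (np.median(o,0),np.std(o,0)) if o else (None,None)
E
python3 - <<'E'
from h import *
N={"wheel_crown":((277.6,175.7),(278,169.7)),"wheel_bezel":((277,175.5),(275.7,166)),"rest_centre":((330,173),(319,151.5)),"reference_disc":((321.6,193.7),(323,179.2)),"probe_centre":((302.7,237.6),(330,229)),"probe_tip":((317,229),(335,211))}
for l,(s,t) in N.items():
    ms,ss=med("scene",l,s); mt,st=med("top",l,t); print(l,ms,ss,mt,st)
    if ms is not None and mt is not None: print("   ",*[np.round(v,4) for v in tri(ms,mt)])
for l,c,z in(("probe_centre","scene",.0075),("probe_tip","scene",.0075)): pass
print(manip.read_state()["time"])
E
```

```text
wheel_crown [277.65 173.05] [0.77781746 1.54818442] [276.2 168.4] [1.1368817  0.52618913]
    [ 0.6164 -0.0679  0.0554] 1.1201 1.6235
wheel_bezel [277.5 174.9] [0.51234754 0.95262794] [273.95 167.65] [1.05445484 1.29107513]
    [ 0.6223 -0.0613  0.0436] 0.5391 0.7819
rest_centre [330.1  175.45] [0.95229985 1.05      ] [320.  152.9] [0.35590261 0.62360956]
    [ 0.6711 -0.2109  0.0609] 0.3695 0.5294
reference_disc [321.7 195.4] [1.19536141 0.16996732] [324.9 178.2] [0.59319053 0.90691786]
    [ 0.5909 -0.2271  0.044 ] 0.7634 1.0476
probe_centre [300.9  237.05] [0.67592529 2.06926919] [328.9  228.55] [0.96274348 1.82277261]
    [ 0.4318 -0.2475  0.0143] 0.1757 0.2224
probe_tip [318.9  225.85] [1.26762573 1.6573699 ] [336.55 206.65] [1.99421037 0.61796035]
    [ 0.5018 -0.2668  0.0113] 1.0008 1.2941
5.9
```

Run:
```python
import cv2
a=cv2.imread("pics/scene0.png")[148:212,256:346]; b=cv2.imread("pics/top0.png")[134:190,255:335]
cv2.imwrite("pics/a2.png",cv2.resize(a,None,fx=8,fy=8,interpolation=cv2.INTER_LANCZOS4)); cv2.imwrite("pics/b2.png",cv2.resize(b,None,fx=9,fy=9,interpolation=cv2.INTER_LANCZOS4))
```

```text
(no output)
```

View pics/a2.png

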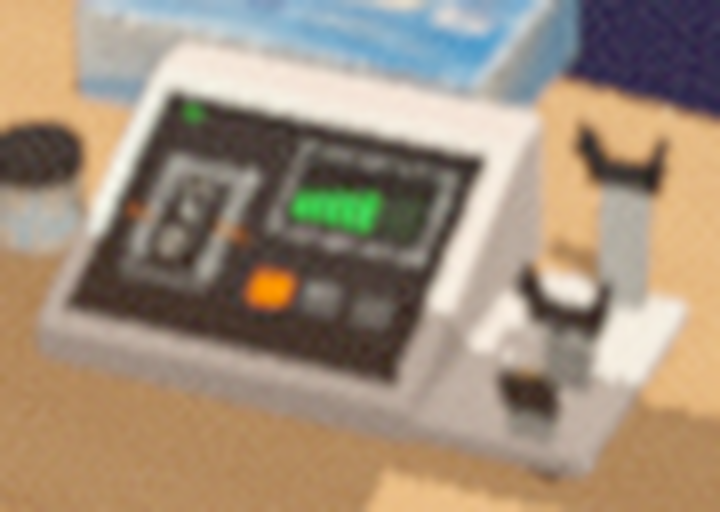

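View pics/b2.png

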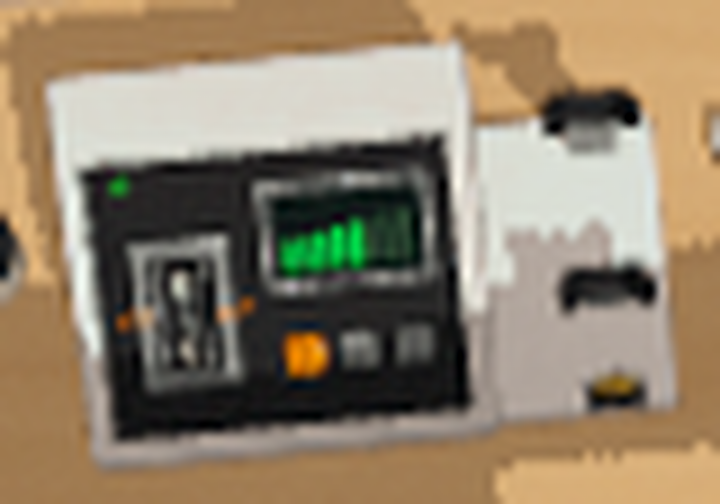

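```bash
cat > fit.py <<'E'
from h import *
from scipy.optimize import least_squares
t=np.tan(np.radians(25));c25,s25=np.cos(np.radians(25)),np.sin(np.radians(25))
S=np.array([c25,0,s25]);Nn=np.array([-s25,0,c25]);Y=np.array([0,1,0])
def face(x,y): return np.array([x,y,.020+(x+.07)*t])
obs=[]
def a(f,key,u,v,w=1):
    obs.append((key,f,(np.array([u,v])+.5)/(8 if f=="scene" else 9)-.5+([256,148] if f=="scene" else [255,134]),w))
a("scene","bkL",175,45,.3);a("scene","bkR",540,115,.5);a("scene","frL",43,348,.5)
a("top","bkL",48,85);a("top","bkR",462,42);a("top","frL",100,465,.7);a("top","frR",495,428,.5)
for k,p,q in(("bTL",(172,155),(130,243)),("bTR",(257,172),(228,235)),("bBR",(213,285),(242,380)),("bBL",(128,265),(150,390)),("f1L",(583,130),(545,112)),("f1R",(662,145),(638,102)),("f2L",(528,275),(563,293)),("f2R",(605,290),(655,283))):
    a("scene",k,*p);a("top",k,*q)
def pts(v):
    x,y,yaw,rx,bx,by=v[:6]
    m={"bkL":[.068,.075,.072],"bkR":[.068,-.075,.072],"frL":[-.069,.075,0],"frR":[-.069,-.075,0]}
    b=face(bx,by)
    for n,i,j in(("TL",1,1),("TR",1,-1),("BR",-1,-1),("BL",-1,1)): m["b"+n]=b+S*.027*i+Y*.0175*j+Nn*.003
    r=np.array([rx,-.118,.066])
    for n,i,j in(("f1L",1,1),("f1R",1,-1),("f2L",-1,1),("f2R",-1,-1)): m[n]=r+S*.032*i+Y*.0185*j+Nn*.010
    m["crown"]=b+Nn*.012; m["rest"]=r; m["disc"]=r-S*.066
    Rz=R.from_euler("z",yaw).as_matrix()
    return {k:Rz@np.array(p)+[x,y,0] for k,p in m.items()}
def res(v):
    m=pts(v);o={"scene":v[6:8],"top":v[8:10]}
    return np.concatenate([*[(proj(f,m[k])+o[f]-p)*w for k,f,p,w in obs],v[6:]/1.])
s=least_squares(res,[.63,-.1,.08,.02,-.01,.035,0,0,0,0],loss="soft_l1",x_scale=[.1,.1,.1,.1,.1,.1,1,1,1,1])
if __name__=="__main__":
    np.set_printoptions(suppress=True,precision=4)
    print(s.x,np.degrees(s.x[2]))
    m=pts(s.x);o={"scene":s.x[6:8],"top":s.x[8:10]}
    for k,f,p,w in obs: print(k,f,np.round(proj(f,m[k])+o[f]-p,2))
    for k in("crown","rest","disc"): print(k,m[k])
    # probe: blobs of dark pixels; off = per-camera offset
    im=cv2.imread("pics/top0.png")
    g=cv2.cvtColor(im,6);
    for c,(x0,x1,y0,y1) in(("top",(320,342,206,246)),("scene",(284,322,224,252))):
        g=cv2.cvtColor(cv2.imread(f"pics/{c}0.png"),6)[y0:y1,x0:x1]
        n,l,st,ce=cv2.connectedComponentsWithStats((g<75).astype(np.uint8))
        i=1+np.argmax(st[1:,4]); ys,xs=np.where(l==i); print(c,st[i],ce[i]+[x0,y0])
        r=cv2.minAreaRect(np.stack([xs,ys],1).astype(np.float32)); print(np.array(r[0])+[x0,y0],r[1:])
        B=cv2.boxPoints(r)+[x0,y0]; 
        Q=np.array([atz(c,p-o[c],.009)[:2] for p in B]); print("box",Q.tolist(),"cen blob",atz(c,ce[i]+[x0,y0]-o[c],.010))
E
python3 fit.py
```

```text
[ 0.6415 -0.0991  0.1179  0.0086 -0.0161  0.0329 -0.1887  0.2064  0.1691
 -0.088 ] 6.754730136521078
bkL scene [ 1.12 -1.39]
bkR scene [ 0.94 -0.65]
frL scene [-1.16  3.1 ]
bkL top [-0.51 -0.9 ]
bkR top [ 0.02 -0.53]
frL top [0.22 2.04]
frR top [0.98 1.94]
bTL scene [ 0.51 -0.58]
bTL top [0.04 0.18]
bTR scene [ 0.56 -0.37]
bTR top [-0.04  0.05]
bBR scene [-0.61  0.23]
bBR top [0.39 0.03]
bBL scene [-0.78  0.26]
bBL top [-0.06 -0.07]
f1L scene [-0.68 -0.2 ]
f1L top [-0.73  0.27]
f1R scene [1.44 0.45]
f1R top [0.6  0.28]
f2L scene [-1.13 -0.54]
f2L top [-0.87 -0.22]
f2R scene [1.41 0.29]
f2R top [ 0.4 -0.2]
crown [ 0.6167 -0.069   0.056 ]
rest [ 0.664  -0.2153  0.066 ]
disc [ 0.6046 -0.2223  0.0381]
top [ 5  9 11 22 95] [329.9684 225.7158]
[329.9 225.8] ((4.110960960388184, 22.452173233032227), 18.434946060180664)
box [[0.40731358515998767, -0.23215972457735268], [0.4776177852688394, -0.25387817453431044], [0.4736452238058625, -0.26678395352204165], [0.4033983252375789, -0.2450025643070448]] cen blob [ 0.4406 -0.2496  0.01  ]
scene [11  6 19 15 91] [304.1099 236.9121]
[303.7461 237.0648] ((4.174930095672607, 22.098342895507812), 59.74356460571289)
box [[0.41541350676728644, -0.23472744293920633], [0.4805063772182608, -0.25557899862341993], [0.4696921365016045, -0.2678216305630423], [0.4054766301855453, -0.2468161385306189]] cen blob [ 0.4422 -0.2522  0.01  ]
```

```bash
cat >> h.py <<'E'
def plan(pos,Rm,n,pr=True):
    """constant row reaching pose in n rows from the measured one"""
    s=manip.read_state(); R0=R.from_quat(s["tool_rot"]); w=(R0.inv()*R.from_matrix(Rm)).as_rotvec()
    return _rows(R0,w,np.array(pos)-s["eef_pos"],n,s)
def _rows(R0,w,D,n,s):
    D=R0.inv().apply(D); M=sum(R.from_rotvec(w*k/n).as_matrix() for k in range(n))
    print("t",round(s["time"],2),"pos",np.round(s["eef_pos"]*1e3,1),"F",np.round(s["force"],1),"tot turn/6deg",np.round(np.degrees(w)/6,2),"| n",n,"turn",np.round(np.degrees(w)/6/n,3),"shift",np.round(np.linalg.solve(M,D)*1e3,2),"tot local",np.round(D*1e3,1))
def down(phi): # tool x at angle phi (deg), z down
    c,s=np.cos(np.radians(phi)),np.sin(np.radians(phi)); return np.array([[c,s,0],[s,-c,0],[0,0,-1.]])
E
python3 - <<'E'
from h import *
o={"scene":np.array([-.19,.21]),"top":np.array([.17,-.09])}
P={"top":[(324.5,239.3),(335.7,210.5)],"scene":[(160+355.5/2.729-.5-.8,130+319/2.727-.5+.5),(160+431/2.729-.5,130+270/2.727-.5)]}
for c in P:
    a,b=[atz(c,np.array(p)-o[c],.0075)[:2] for p in P[c]]; d=b-a; L=np.hypot(*d)
    print(c,a,b,L,np.degrees(np.arctan2(-d[1],-d[0])),"cen",a+d/L*.045, b-d/L*.066)
plan([.437,-.249,.10],down(162.7),24)
plan([.437,-.249,.10],down(162.7),32)
E
python3 - <<'E'
import cv2
b=cv2.imread("pics/top0.png")[155:182,262:290]
s=cv2.imread("pics/scene0.png")[162:188,266:294]
f=lambda i:cv2.resize(i,(390,380),interpolation=cv2.INTER_CUBIC)
cv2.imwrite("pics/w.png",cv2.hconcat([f(b),f(s)]))
E
```

```text
top [ 0.39594902 -0.23274885] [ 0.49124927 -0.26745268] 0.10142234323601639 159.99077793880315 cen [ 0.43823271 -0.24814657] [ 0.42923319 -0.24486937]
scene [ 0.39044414 -0.23694142] [ 0.49349604 -0.26436868] 0.10663934067192501 165.09623032944333 cen [ 0.4339303  -0.24851526] [ 0.42971634 -0.24739372]
t 5.9 pos [ 246.7 -574.3  239.3] F [-0.8 -0.1  0.2] tot turn/6deg [ -0.    -0.   -23.24] | n 24 turn [-0.    -0.    -0.968] shift [17.56 10.3   5.8 ] tot local [ 303.2 -223.7  139.3]
t 5.9 pos [ 246.7 -574.3  239.3] F [-0.8 -0.1  0.2] tot turn/6deg [ -0.    -0.   -23.24] | n 32 turn [-0.    -0.    -0.726] shift [13.07  7.89  4.35] tot local [ 303.2 -223.7  139.3]
```

View pics/w.png

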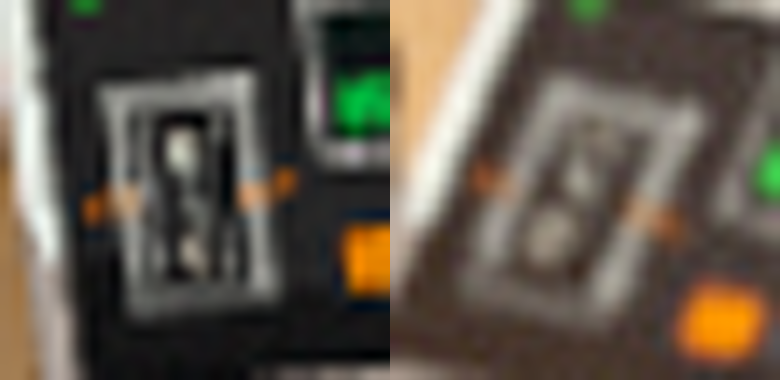

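```bash
python3 -m inch '[[[0,0,-0.968],[17.6,10.3,5.8],0.4],[[0,0,-0.968],[17.6,10.3,5.8],0.4],[[0,0,-0.968],[17.6,10.3,5.8],0.4],[[0,0,-0.968],[17.6,10.3,5.8],0.4],[[0,0,-0.968],[17.6,10.3,5.8],0.4],[[0,0,-0.968],[17.6,10.3,5.8],0.4],[[0,0,-0.968],[17.6,10.3,5.8],0.4],[[0,0,-0.968],[17.6,10.3,5.8],0.4]]' 25
python3 -m inch '[[[0,0,-0.968],[17.6,10.3,5.8],0.2],[[0,0,-0.968],[17.6,10.3,5.8],0.2],[[0,0,-0.968],[17.6,10.3,5.8],0.2],[[0,0,-0.968],[17.6,10.3,5.8],0.2],[[0,0,-0.968],[17.6,10.3,5.8],0.2],[[0,0,-0.968],[17.6,10.3,5.8],0.2],[[0,0,-0.968],[17.6,10.3,5.8],0.2],[[0,0,-0.968],[17.6,10.3,5.8],0.2]]'
python3 -m inch '[[[0,0,-0.968],[17.6,10.3,5.8],0],[[0,0,-0.968],[17.6,10.3,5.8],0],[[0,0,-0.968],[17.6,10.3,5.8],0],[[0,0,-0.968],[17.6,10.3,5.8],0],[[0,0,-0.968],[17.6,10.3,5.8],0],[[0,0,-0.968],[17.6,10.3,5.8],0],[[0,0,-0.968],[17.6,10.3,5.8],0],[[0,0,-0.968],[17.6,10.3,5.8],0]]'
python3 - <<'E'
from h import *
plan([.436,-.2485,.010],down(162.7),8)
cv2.imwrite("pics/s1.png",manip.grab_frame("scene")[:,:,::-1]);cv2.imwrite("pics/t1.png",manip.grab_frame("top")[:,:,::-1])
for c,z in(("scene",0),("top",0)):
  print([np.round(d["location"],1).tolist() for d in manip.pinpoint(c,"probe_centre")],[np.round(d["location"],1).tolist() for d in manip.pinpoint(c,"probe_tip")])
E
```

```text
time: 6.57
eef_pos: [0.4023, -0.5377, 0.1925]
tool_rot: [0.819, 0.574, -0.0, 0.0]
force: [0.2, 0.1, 0.7]
opening: 0.0597
grasp_force: 0.0
time: 7.23
eef_pos: [0.482, -0.4, 0.1462]
tool_rot: [0.526, 0.85, 0.0, 0.0]
force: [-0.5, -0.3, 0.6]
opening: 0.0514
grasp_force: 0.0
time: 7.9
eef_pos: [0.4371, -0.2474, 0.1]
tool_rot: [0.148, 0.989, -0.0, 0.0]
force: [-0.0, -0.3, 0.8]
opening: 0.0426
grasp_force: 0.0
t 7.9 pos [ 437.1 -247.4  100. ] F [-0.  -0.3  0.8] tot turn/6deg [-0.    0.01  0.04] | n 8 turn [-0.     0.001  0.005] shift [ 0.09 -0.17 11.25] tot local [ 0.8 -1.4 90. ]
[[408.4, 296.6], [274.6, 219.9], [332.6, 264.5], [300.8, 236.0]] [[307.2, 269.7], [319.2, 227.9], [250.0, 217.9], [398.7, 320.8]]
[[361.0, 242.8], [293.2, 212.4], [430.5, 252.1]] [[426.9, 269.6], [275.2, 220.7], [350.6, 259.8]]
```

```bash
python3 -m inch '[[[0,0,0],[0,-1.4,15],0],[[0,0,0],[0,0,15],0],[[0,0,0],[0,0,15],0],[[0,0,0],[0,0,15],0],[[0,0,0],[0,0,15],0],[[0,0,0],[0,0,10],0],[[0,0,0],[0,0,5],0],[[0,0,0],[0,0,0],0]]'
python3 -m inch '[[[0,0,0],[0,0,0],-0.5],[[0,0,0],[0,0,0],-1],[[0,0,0],[0,0,0],-1],[[0,0,0],[0,0,0],-1],[[0,0,0],[0,0,0],-1],[[0,0,0],[0,0,0],-1],[[0,0,0],[0,0,0],-1],[[0,0,0],[0,0,0],-1]]' 30
```

```text
time: 8.87
eef_pos: [0.4366, -0.2498, 0.0093]
tool_rot: [0.151, 0.988, 0.0, -0.001]
force: [-0.4, -0.0, 0.0]
opening: 0.0428
grasp_force: 0.0
time: 9.53
eef_pos: [0.4373, -0.25, 0.0109]
tool_rot: [0.151, 0.989, -0.0, 0.001]
force: [-0.4, -0.5, 7.3]
opening: 0.0143
grasp_force: 32.2
```

```bash
python3 -m inch '[[[0,0,0],[0,0,-5],-1],[[0,0,0],[0,0,-15],-1],[[0,0,0],[0,0,-25],-1],[[0,0,0],[0,0,-25],-1],[[0,0,0],[0,0,-25],-1],[[0,0,0],[0,0,-25],-1],[[0,0,0],[0,0,-15],-1],[[0,0,0],[0,0,-5],-1]]'
cat >> h.py <<'E'
YAW=.1179
Rz=R.from_euler("z",YAW).as_matrix(); s25,c25=np.sin(np.radians(25)),np.cos(np.radians(25))
S=Rz@[c25,0,s25]; NN=Rz@[-s25,0,c25]; YY=Rz@[0,1,0]
RT=np.column_stack([S,-YY,-NN])   # tool in rest / at wheel: x up the slope, z into the face
REST=np.array([.664,-.2153,.066]); CROWN=np.array([.6167,-.069,.056])
def rel(p0):
    p=(manip.read_state()["eef_pos"]-p0)*1e3; return np.round([p@S,p@YY,p@NN],1)
E
python3 - <<'E'
from h import *
plan(REST+NN*.053+S*.007,RT,32)
E
```

```text
time: 10.2
eef_pos: [0.4379, -0.2502, 0.1529]
tool_rot: [0.151, 0.989, -0.001, 0.002]
force: [1.0, -0.3, -0.5]
opening: 0.0138
grasp_force: 31.3
t 10.2 pos [ 437.9 -250.2  152.9] F [ 1.  -0.3 -0.5] tot turn/6deg [-5.59  1.23 25.45] | n 32 turn [-0.175  0.038  0.795] shift [1.42 8.61 2.49] tot local [-190.6   94.3   36.6]
```

```bash
python3 - <<'E'
from h import *
print(RT.T@(REST+NN*.053+S*.007-manip.read_state()["eef_pos"])*1e3)
E
python3 -m inch '[[[-0.215,0.047,0.979],[0,0,0],-1],[[-0.215,0.047,0.979],[0,0,0],-1],[[-0.215,0.047,0.979],[0,0,0],-1],[[-0.215,0.047,0.979],[0,0,0],-1],[[-0.215,0.047,0.979],[0,0,0],-1],[[-0.215,0.047,0.979],[0,0,0],-1],[[-0.215,0.047,0.979],[0,0,0],-1],[[-0.215,0.047,0.979],[0,0,0],-1]]'
python3 -m inch '[[[-0.215,0.047,0.979],[0,0,0],-1],[[-0.215,0.047,0.979],[0,0,0],-1],[[-0.215,0.047,0.979],[0,0,0],-1],[[-0.215,0.047,0.979],[0,0,0],-1],[[-0.215,0.047,0.979],[0,0,0],-1],[[-0.215,0.047,0.979],[0,0,0],-1],[[-0.215,0.047,0.979],[0,0,0],-1],[[-0.215,0.047,0.979],[0,0,0],-1]]'
python3 -m inch '[[[-0.215,0.047,0.979],[0,0,0],-1],[[-0.215,0.047,0.979],[0,0,0],-1],[[-0.215,0.047,0.979],[0,0,0],-1],[[-0.215,0.047,0.979],[0,0,0],-1],[[-0.215,0.047,0.979],[0,0,0],-1],[[-0.215,0.047,0.979],[0,0,0],-1],[[-0.215,0.047,0.979],[0,0,0],-1],[[-0.215,0.047,0.979],[0,0,0],-1]]'
python3 - <<'E'
from h import *
plan(REST+NN*.053+S*.007,RT,2)
E
```

```text
[177.51987372  -8.10358928 122.42427447]
time: 10.87
eef_pos: [0.4363, -0.2493, 0.1493]
tool_rot: [0.533, 0.841, 0.09, -0.006]
force: [0.6, -0.5, -0.3]
opening: 0.0139
grasp_force: 31.3
time: 11.53
eef_pos: [0.4362, -0.2494, 0.1493]
tool_rot: [0.821, 0.547, 0.163, -0.011]
force: [-0.1, 0.5, -1.4]
opening: 0.014
grasp_force: 31.3
time: 12.2
eef_pos: [0.436, -0.2493, 0.1493]
tool_rot: [0.965, 0.158, 0.208, -0.014]
force: [0.5, -0.7, 0.3]
opening: 0.0143
grasp_force: 31.3
t 12.2 pos [ 436.  -249.3  149.3] F [ 0.5 -0.7  0.3] tot turn/6deg [-0.45  0.13  1.89] | n 2 turn [-0.224  0.066  0.943] shift [90.41 12.04 58.86] tot local [179.5  34.3 116.7]
```

```bash
python3 -m inch '[[[-0.224,0.066,0.943],[0,0,0],-1],[[-0.224,0.066,0.943],[5,0,0],-1],[[0,0,0],[20,-1,8],-1],[[0,0,0],[25,-1,12],-1],[[0,0,0],[25,-1,12],-1],[[0,0,0],[25,-1,12],-1],[[0,0,0],[25,-1,12],-1],[[0,0,0],[25,-1,12],-1]]'
python3 -m inch '[[[0,0,0],[18,-1,12],-1],[[0,0,0],[12,0,12],-1],[[0,0,0],[0,0,12],-1],[[0,0,0],[0,0,8],-1],[[0,0,0],[0,0,4],-1],[[0,0,0],[0,0,0],-1],[[0,0,0],[0,0,0],-1],[[0,0,0],[0,0,0],-1]]'
python3 - <<'E'
from h import *
plan(REST+NN*.053+S*.007,RT,8); print(rel(REST))
a=manip.grab_frame("scene")[:,:,::-1];b=manip.grab_frame("top")[:,:,::-1]
cv2.imwrite("pics/s2.png",a);cv2.imwrite("pics/t2.png",b)
f=lambda i:cv2.resize(i,(400,400),interpolation=cv2.INTER_CUBIC)
cv2.imwrite("pics/c2.png",cv2.hconcat([f(a[130:210,275:355]),f(b[120:200,275:355])]))
E
```

```text
time: 12.87
eef_pos: [0.6, -0.2222, 0.1509]
tool_rot: [0.974, 0.06, 0.216, -0.013]
force: [-0.9, -0.1, -0.8]
opening: 0.0138
grasp_force: 31.3
time: 13.53
eef_pos: [0.6458, -0.2165, 0.1213]
tool_rot: [0.974, 0.06, 0.216, -0.012]
force: [-0.6, -0.3, -0.2]
opening: 0.0135
grasp_force: 31.3
t 13.53 pos [ 645.8 -216.5  121.3] F [-0.6 -0.3 -0.2] tot turn/6deg [-0.   -0.01  0.05] | n 8 turn [-0.    -0.001  0.006] shift [0.02 0.12 0.61] tot local [0.2 0.9 4.9]
[ 6.8  0.9 57.9]
```

View pics/c2.png

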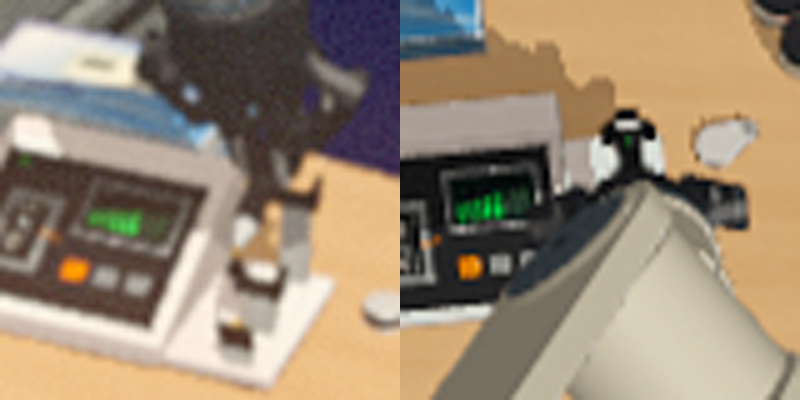

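Run:
```python
from h import *
p=manip.read_state()["eef_pos"]
for e in(-.006,-.003,0,.003,.006): 
    print(e,[np.round(proj(c,p-NN*.0034+S*x),1) for c in("scene","top") for x in(-.066-e,.045-e)])
for c in("scene","top"):
  for l in("probe_tip","probe_centre"): print(c,l,[np.round(d["location"],1).tolist() for d in manip.pinpoint(c,l)])
```

```text
-0.006 [array([321.9, 179.7]), array([334.8, 148.2]), array([322.6, 175.3]), array([319.4, 140.2])]
-0.003 [array([321.5, 180.5]), array([334.5, 149.1]), array([322.7, 176.3]), array([319.5, 141.2])]
0 [array([321.1, 181.4]), array([334.1, 149.9]), array([322.8, 177.2]), array([319.6, 142.2])]
0.003 [array([320.8, 182.3]), array([333.8, 150.7]), array([322.9, 178.1]), array([319.7, 143.1])]
0.006 [array([320.4, 183.2]), array([333.4, 151.5]), array([323., 179.]), array([319.8, 144.1])]
scene probe_tip [[397.5, 317.7], [244.8, 217.0], [307.1, 271.6], [319.1, 180.0]]
scene probe_centre [[270.0, 220.4], [408.6, 298.8], [197.3, 207.3], [329.3, 265.5], [328.1, 157.7]]
top probe_tip [[429.8, 271.8]]
top probe_centre [[429.3, 251.0], [321.8, 159.3], [367.3, 243.4], [294.9, 214.8]]
```

```bash
python3 -m inch '[[[0,0,0],[0,0.9,5],-1],[[0,0,0],[0,0,8],-1],[[0,0,0],[0,0,8],-1],[[0,0,0],[0,0,6],-1],[[0,0,0],[0,0,4],-1],[[0,0,0],[0,0,3],-1],[[0,0,0],[0,0,2],-1],[[0,0,0],[0,0,2],-1]]'
python3 -m inch '[[[0,0,0],[0,0,1.5],-1],[[0,0,0],[0,0,1.5],-1],[[0,0,0],[0,0,1.5],-1],[[0,0,0],[0,0,1.5],-1],[[0,0,0],[0,0,1],-1],[[0,0,0],[0,0,1],-1],[[0,0,0],[0,0,0],-1],[[0,0,0],[0,0,0],-1]]'
python3 -c "
from h import *
print(rel(REST),manip.read_state()['force'],manip.read_state()['wrist_torque'])"
```

```text
time: 14.5
eef_pos: [0.6626, -0.2151, 0.0864]
tool_rot: [0.974, 0.06, 0.216, -0.012]
force: [0.3, -1.0, -1.6]
opening: 0.0137
grasp_force: 31.3
time: 15.17
eef_pos: [0.6658, -0.2148, 0.0794]
tool_rot: [0.974, 0.06, 0.216, -0.012]
force: [0.0, 0.6, -1.5]
opening: 0.0142
grasp_force: 31.3
[ 7.3  0.3 11.4] [ 0.03024907  0.55601365 -1.51723159] [0.00602755 0.30866953 0.04233807]
```

```bash
python3 -m inch '[[[0,0,0],[0,0,1],-1],[[0,0,0],[0,0,1],-1],[[0,0,0],[0,0,1],-1],[[0,0,0],[0,0,1],-1],[[0,0,0],[0,0,1],-1],[[0,0,0],[0,0,0.5],-1],[[0,0,0],[0,0,0],-1],[[0,0,0],[0,0,0],-1]]'
python3 -c "
from h import *
print(rel(REST),manip.read_state()['force'],manip.read_state()['wrist_torque'])"
```

```text
time: 15.83
eef_pos: [0.6682, -0.2145, 0.0744]
tool_rot: [0.974, 0.06, 0.216, -0.012]
force: [0.4, 0.7, -0.6]
opening: 0.0143
grasp_force: 31.3
[7.4 0.3 5.9] [ 0.44893356  0.73169871 -0.64842728] [-0.04652162  0.3045806  -0.01164865]
```

```bash
python3 -m inch '[[[0,0,0],[0,0,0.5],-1],[[0,0,0],[0,0,0],-1],[[0,0,0],[0,0,0.5],-1],[[0,0,0],[0,0,0],-1],[[0,0,0],[0,0,0.5],-1],[[0,0,0],[0,0,0],-1],[[0,0,0],[0,0,0.5],-1],[[0,0,0],[0,0,0],-1]]'
python3 -c "
from h import *
print(rel(REST),RT.T@manip.read_state()['force'],manip.read_state()['wrist_torque'])"
```

```text
time: 16.5
eef_pos: [0.6688, -0.2144, 0.0732]
tool_rot: [0.974, 0.06, 0.217, -0.012]
force: [-6.5, -0.6, 8.6]
opening: 0.0142
grasp_force: 32.7
[7.4 0.3 4.5] [ -2.30523773  -0.17980201 -10.58955364] [0.06096105 0.68345855 0.07884434]
```

```bash
python3 -m inch '[[[0,0,0],[0,0,-0.4],-1],[[0,0,0],[0,0,0],-1],[[0,0,0],[-1,0,0],-1],[[0,0,0],[-1,0,0],-1],[[0,0,0],[-1,0,0],-1],[[0,0,0],[-1,0,0],-1],[[0,0,0],[-0.5,0,0],-1],[[0,0,0],[0,0,0],-1]]'
python3 -c "
from h import *
print(rel(REST),RT.T@manip.read_state()['force'],manip.read_state()['wrist_torque'])"
```

```text
time: 17.17
eef_pos: [0.6654, -0.2153, 0.0717]
tool_rot: [0.974, 0.06, 0.217, -0.012]
force: [0.0, 0.5, 5.5]
opening: 0.0141
grasp_force: 32.0
[ 3.7 -0.2  4.6] [ 2.40172534 -0.46071095 -4.9079778 ] [-0.02364039 -0.20021458 -0.01891886]
```

```bash
python3 -m inch '[[[0,0,0],[-0.6,0,0],-1],[[0,0,0],[-0.6,0,0],-1],[[0,0,0],[-0.6,0,0],-1],[[0,0,0],[-0.6,0,0],-1],[[0,0,0],[-0.6,0,0],-1],[[0,0,0],[0,0,0],-1],[[0,0,0],[0,0,0],-1],[[0,0,0],[0,0,0],-1]]'
python3 -c "
from h import *
print(rel(REST),RT.T@manip.read_state()['force'],manip.read_state()['wrist_torque'])"
```

```text
time: 17.83
eef_pos: [0.6628, -0.2157, 0.0705]
tool_rot: [0.974, 0.06, 0.217, -0.012]
force: [0.1, -0.9, 5.8]
opening: 0.0139
grasp_force: 32.0
[ 0.8 -0.2  4.6] [ 2.43190618  0.87481675 -5.22634778] [-0.00552568 -0.16130091 -0.01318619]
```

```bash
python3 -m inch '[[[0,0,0],[-0.6,0,0],-1],[[0,0,0],[-0.6,0,0],-1],[[0,0,0],[-0.6,0,0],-1],[[0,0,0],[-0.6,0,0],-1],[[0,0,0],[0,0,0],-1],[[0,0,0],[0,0,0],-1],[[0,0,0],[0,0,0],-1],[[0,0,0],[0,0,0],-1]]'
python3 -c "
from h import *
print(rel(REST),RT.T@manip.read_state()['force'],manip.read_state()['wrist_torque'])"
```

```text
time: 18.5
eef_pos: [0.6606, -0.216, 0.0695]
tool_rot: [0.974, 0.06, 0.217, -0.012]
force: [-0.6, -0.9, 5.7]
opening: 0.0143
grasp_force: 32.0
[-1.6 -0.3  4.6] [ 1.7665351   0.86892926 -5.45239775] [ 0.03114762 -0.1618595  -0.02725629]
```

```bash
python3 -m inch '[[[0,0,0],[-0.6,0,0],-1],[[0,0,0],[-0.6,0,0],-1],[[0,0,0],[-0.6,0,0],-1],[[0,0,0],[-0.6,0,0],-1],[[0,0,0],[0,0,0],-1],[[0,0,0],[0,0,0],-1],[[0,0,0],[0,0,0],-1],[[0,0,0],[0,0,0],-1]]'
python3 -c "
from h import *
print(rel(REST),RT.T@manip.read_state()['force'],manip.read_state()['wrist_torque'])"
```

```text
time: 19.17
eef_pos: [0.6585, -0.2163, 0.0684]
tool_rot: [0.974, 0.06, 0.217, -0.012]
force: [0.3, -0.2, 5.0]
opening: 0.0143
grasp_force: 32.0
[-4.1 -0.3  4.6] [ 2.3146691   0.24653587 -4.42957461] [-0.02191946 -0.16950298 -0.02380092]
```

```bash
python3 -m inch '[[[0,0,0],[-0.6,0,0],-1],[[0,0,0],[-0.6,0,0],-1],[[0,0,0],[-0.6,0,0],-1],[[0,0,0],[-0.6,0,0],-1],[[0,0,0],[0,0,0],-1],[[0,0,0],[0,0,0],-1],[[0,0,0],[0,0,0],-1],[[0,0,0],[0,0,0],-1]]'
python3 -c "
from h import *
print(rel(REST),RT.T@manip.read_state()['force'],manip.read_state()['wrist_torque'])"
```

```text
time: 19.83
eef_pos: [0.6565, -0.2165, 0.0675]
tool_rot: [0.974, 0.06, 0.217, -0.012]
force: [1.0, 0.3, 5.7]
opening: 0.0142
grasp_force: 31.9
[-6.2 -0.4  4.6] [ 3.3247494  -0.21074714 -4.69725522] [ 0.0334937  -0.26659367 -0.02443419]
```

```bash
python3 -m inch '[[[0,0,0],[-0.4,0,0],-1],[[0,0,0],[0,0,0],-1],[[0,0,0],[-0.4,0,0],-1],[[0,0,0],[0,0,0],-1],[[0,0,0],[0,0,0],-1],[[0,0,0],[0,0,0],-1],[[0,0,0],[0,0,0],-1],[[0,0,0],[0,0,0],-1]]'
python3 -c "
from h import *
print(rel(REST),RT.T@manip.read_state()['force'],manip.read_state()['wrist_torque'])"
```

```text
time: 20.5
eef_pos: [0.6563, -0.2167, 0.0674]
tool_rot: [0.974, 0.06, 0.218, -0.012]
force: [4.3, 1.0, 5.2]
opening: 0.0141
grasp_force: 31.7
[-6.5 -0.4  4.6] [ 6.21598723 -0.52947122 -2.8536718 ] [ 0.21098691 -0.83186206  0.00271568]
```

```bash
python3 -m inch '[[[0,0,0],[0,0,0],-0.62],[[0,0,0],[0,0,0],-0.58],[[0,0,0],[0,0,0],-0.5],[[0,0,0],[0,0,0],-0.4],[[0,0,0],[0,0,0],-0.3],[[0,0,0],[0,0,0],-0.3],[[0,0,0],[0,0,0],-0.3],[[0,0,0],[0,0,0],-0.3]]'
python3 -c "
from h import *
print(rel(REST),RT.T@manip.read_state()['force'],manip.read_state()['wrist_torque'])"
```

```text
time: 21.17
eef_pos: [0.6548, -0.2162, 0.0664]
tool_rot: [0.974, 0.06, 0.216, -0.012]
force: [1.1, 0.0, -0.1]
opening: 0.0299
grasp_force: 0.0
[-8.2  0.2  4.3] [0.9874422  0.10553156 0.54067088] [-0.01729357  0.20571707  0.00494261]
```

```bash
python3 -m inch '[[[0,0,0],[0,0,-2],-0.3],[[0,0,0],[0,0,-6],-0.3],[[0,0,0],[0,0,-12],-0.3],[[0,0,0],[0,0,-15],-0.3],[[0,0,0],[0,0,-15],-0.3],[[0,0,0],[0,0,-15],-1],[[0,0,0],[0,0,-10],-1],[[0,0,0],[0,0,-5],-1]]'
python3 - <<'E'
from h import *
plan(CROWN+NN*.020+S*.007,RT,8); print(rel(CROWN))
print([proj(c,REST+S*x) for c in K for x in(-.066,.045)])
E
```

```text
time: 21.83
eef_pos: [0.6212, -0.2207, 0.1413]
tool_rot: [0.974, 0.06, 0.217, -0.012]
force: [0.2, 0.0, -0.2]
opening: 0.0004
grasp_force: 0.0
t 21.83 pos [ 621.2 -220.7  141.3] F [ 0.2  0.  -0.2] tot turn/6deg [ 0.01 -0.03  0.06] | n 8 turn [ 0.001 -0.003  0.007] shift [ -2.07 -18.91   7.85] tot local [ -16.2 -151.3   62.7]
[  23.9 -151.1   82.9]
[array([323.19258304, 194.20046594]), array([335.74836063, 163.1055845 ]), array([322.62550924, 174.79533118]), array([319.5825241 , 141.15128228])]
```

Run:
```python
from h import *
a=np.mean([manip.grab_frame("scene").astype(float) for _ in range(6)],0)[:,:,::-1]
b=np.mean([manip.grab_frame("top").astype(float) for _ in range(3)],0)[:,:,::-1]
np.save("a3.npy",a);np.save("b3.npy",b)
f=lambda i,n:cv2.resize(np.clip(i*n,0,255).astype(np.uint8),(390,290),interpolation=cv2.INTER_CUBIC)
cv2.imwrite("pics/c3.png",cv2.vconcat([cv2.hconcat([f(a[165:185,266:293],1.3),f(b[158:178,263:290],1.3)]),cv2.hconcat([f(a[152:206,295:367],1),f(b[135:180,290:350],1)])]))
```

```text
(no output)
```

View pics/c3.png

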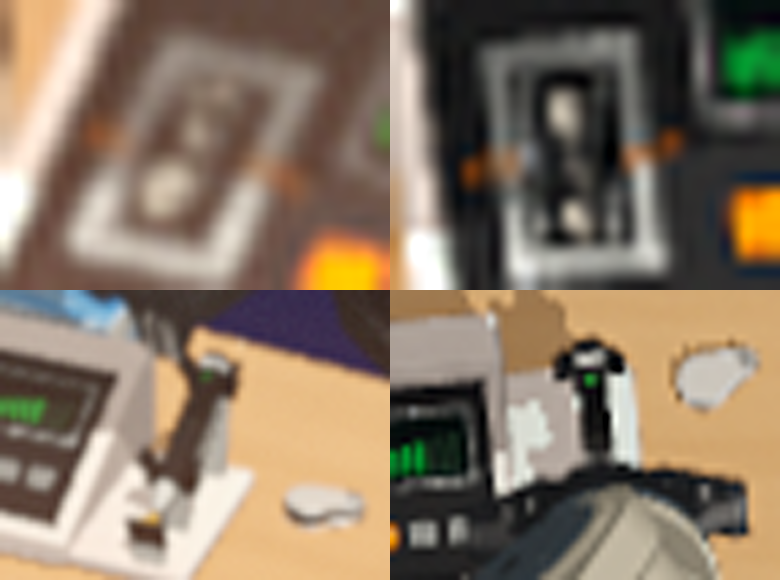

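```bash
python3 -m inch '[[[0,0,0.03],[0,-12,0],-1],[[0,0,0.03],[-4,-22,0],-1],[[0,0,0],[-4,-30,0],-1],[[0,0,0],[-4,-30,5],-1],[[0,0,0],[-4,-27,15],-1],[[0,0,0],[0,-20,15],-1],[[0,0,0],[0,-8,12],-1],[[0,0,0],[0,-2,10],-1]]'
python3 - <<'E'
from h import *
plan(CROWN+NN*.020+S*.007,RT,8); print(rel(CROWN))
E
```

```text
time: 22.95
eef_pos: [0.6122, -0.0664, 0.0794]
tool_rot: [0.975, 0.058, 0.216, -0.014]
force: [-0.3, -0.6, -0.2]
opening: 0.0003
grasp_force: 0.0
t 22.95 pos [612.2 -66.4  79.4] F [-0.3 -0.6 -0.2] tot turn/6deg [-0.02  0.01  0.01] | n 8 turn [-0.002  0.001  0.002] shift [0.11 0.38 0.38] tot local [0.9 3.1 3. ]
[ 6.1  3.1 23. ]
```

```bash
python3 -m inch '[[[0,0,0],[0.9,3.1,3],-1],[[0,0,0],[0,0,4],-1],[[0,0,0],[0,0,3],-1],[[0,0,0],[0,0,1.5],-1],[[0,0,0],[0,0,1],-1],[[0,0,0],[0,0,1],-1],[[0,0,0],[0,0,1],-1],[[0,0,0],[0,0,0],-1]]'
python3 -c "
from h import *
print(rel(CROWN),RT.T@manip.read_state()['force'],manip.read_state()['wrist_torque'])"
```

```text
time: 23.62
eef_pos: [0.6203, -0.0716, 0.0679]
tool_rot: [0.975, 0.057, 0.217, -0.013]
force: [0.4, -0.4, 0.5]
opening: -0.0001
grasp_force: 0.0
[ 8.  -3.   9.4] [ 0.53954171  0.48682119 -0.25411849] [-0.01387868  0.19314266 -0.02965172]
```

```bash
python3 -m inch '[[[0,0,0],[-0.5,-3,0],-1],[[0,0,0],[0,0,0.5],-1],[[0,0,0],[0,0,0.5],-1],[[0,0,0],[0,0,0.5],-1],[[0,0,0],[0,0,0.5],-1],[[0,0,0],[0,0,0.5],-1],[[0,0,0],[0,0,0],-1],[[0,0,0],[0,0,0],-1]]'
python3 -c "
from h import *
print(rel(CROWN),RT.T@manip.read_state()['force'],manip.read_state()['wrist_torque'])"
```

```text
time: 24.28
eef_pos: [0.6205, -0.0683, 0.0654]
tool_rot: [0.975, 0.057, 0.217, -0.013]
force: [-1.1, -0.4, 3.3]
opening: -0.0001
grasp_force: 1.0
[7.5 0.3 6.9] [ 0.41597386  0.24303275 -3.47373522] [0.03705465 0.18926789 0.02484758]
```

```bash
python3 -m inch '[[[0,0,0],[0,0,0.7],-1],[[0,0,0],[0,0,0.7],-1],[[0,0,0],[0,0,0.6],-1],[[0,0,0],[0,0,0.6],-1],[[0,0,0],[0,0,0],-1],[[0,0,0],[-1,0,0],-1],[[0,0,0],[-1.5,0,0],-1],[[0,0,0],[-1.5,0,0],-1]]'
python3 -c "
from h import *
print(rel(CROWN),RT.T@manip.read_state()['force'],manip.read_state()['wrist_torque'])"
```

```text
time: 24.95
eef_pos: [0.6184, -0.0686, 0.0619]
tool_rot: [0.974, 0.057, 0.217, -0.013]
force: [-4.2, 0.5, 8.4]
opening: 0.0
grasp_force: 4.6
[4.1 0.2 4.6] [-0.13352197 -1.03054666 -9.37561128] [0.17494709 0.10950687 0.06523033]
```

```bash
python3 -m inch '[[[0,0,0],[-1.5,0,0.7],-1],[[0,0,0],[-2,0,0],-1],[[0,0,0],[-2,0,0],-1],[[0,0,0],[-2,0,0],-1],[[0,0,0],[-1.5,0,0],-1],[[0,0,0],[-1,0,0],-1],[[0,0,0],[0,0,0],-1],[[0,0,0],[0,0,0],-1]]'
python3 -c "
from h import *
print(rel(CROWN),RT.T@manip.read_state()['force'],manip.read_state()['wrist_torque'])"
```

```text
time: 25.62
eef_pos: [0.6094, -0.0696, 0.057]
tool_rot: [0.974, 0.057, 0.217, -0.013]
force: [-5.1, 0.7, 9.7]
opening: -0.0
grasp_force: 5.5
[-6.2  0.3  3.9] [ -0.39564384  -1.26130994 -10.83322399] [0.12488638 0.20952738 0.0504651 ]
```

```bash
python3 -m inch '[[[0,0,0],[0,0,-2],-1],[[0,0,0],[0,0,-6],-1],[[0,0,0],[2,-5,-10],-1],[[0,0,0],[2,-20,-10],-1],[[0,0,0],[2,-30,-10],-1],[[0,0,0],[3,-30,0],-1],[[0,0,0],[3,-15,0],-1],[[0,0,0],[2,0,0],-1]]'
python3 - <<'E'
from h import *
print(rel(CROWN))
a=np.mean([manip.grab_frame("scene").astype(float) for _ in range(4)],0)[:,:,::-1]
b=np.mean([manip.grab_frame("top").astype(float) for _ in range(4)],0)[:,:,::-1]
np.save("a4.npy",a);np.save("b4.npy",b); a0=np.load("a3.npy");b0=np.load("b3.npy")
f=lambda i,n:cv2.resize(np.clip(i*n,0,255).astype(np.uint8),(390,290),interpolation=cv2.INTER_CUBIC)
cv2.imwrite("pics/c4.png",cv2.vconcat([cv2.hconcat([f(a0[165:185,266:293],1.3),f(b0[158:178,263:290],1.3)]),cv2.hconcat([f(a[165:185,266:293],1.3),f(b[158:178,263:290],1.3)])]))
E
```

```text
time: 26.28
eef_pos: [0.5939, 0.0317, 0.0972]
tool_rot: [0.974, 0.059, 0.217, -0.013]
force: [-0.0, -0.0, -0.7]
opening: 0.0
grasp_force: 0.0
[  7.6 102.7  42. ]
```

View pics/c4.png

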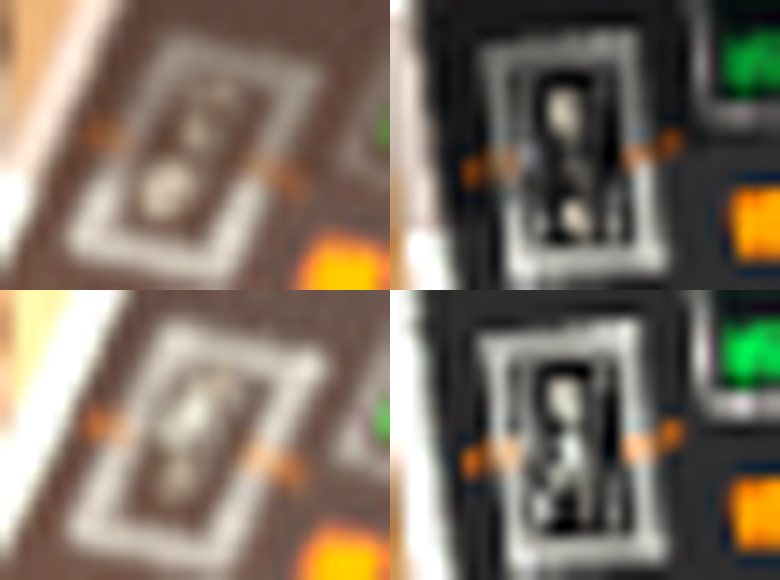

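```bash
python3 -m inch '[[[0,0,0],[0.4,10,0],-1],[[0,0,0],[0,25,0],-1],[[0,0,0],[0,30,0],-1],[[0,0,0],[0,25,6],-1],[[0,0,0],[0,10,10],-1],[[0,0,0],[0,2.7,10],-1],[[0,0,0],[0,0,5],-1],[[0,0,0],[0,0,2],-1]]'
python3 -m inch '[[[0,0,0],[0,0,0],-1],[[0,0,0],[0,0,0],-1],[[0,0,0],[0,0,0],-1],[[0,0,0],[0,0,0],-1],[[0,0,0],[0,0,0],-1],[[0,0,0],[0,0,0],-1],[[0,0,0],[0,0,0],-1],[[0,0,0],[0,0,0],-1]]'
python3 -c "
from h import *
print(rel(CROWN),RT.T@manip.read_state()['force'])"
```

```text
time: 27.35
eef_pos: [0.6201, -0.0715, 0.066]
tool_rot: [0.975, 0.057, 0.216, -0.013]
force: [-0.4, -0.4, -0.1]
opening: 0.0
grasp_force: 0.0
time: 28.02
eef_pos: [0.6205, -0.071, 0.0672]
tool_rot: [0.975, 0.057, 0.217, -0.013]
force: [1.3, -0.6, -0.5]
opening: 0.0002
grasp_force: 0.0
[ 7.9 -2.4  8.6] [0.87551289 0.77159554 0.94139899]
```

```bash
python3 -m inch '[[[0,0,0],[0,-2.4,0.5],-1],[[0,0,0],[0,0,1.5],-1],[[0,0,0],[0,0,1.5],-1],[[0,0,0],[0,0,1.4],-1],[[0,0,0],[0,0,0],-1],[[0,0,0],[-2,0,0],-1],[[0,0,0],[-2.5,0,0],-1],[[0,0,0],[-2.5,0,0],-1]]'
python3 -c "
from h import *
print(rel(CROWN),RT.T@manip.read_state()['force'])"
python3 -m inch '[[[0,0,0],[-2.5,0,0],-1],[[0,0,0],[-2.5,0,0],-1],[[0,0,0],[-2,0,0],-1],[[0,0,0],[-1,0,0],-1],[[0,0,0],[0,0,0],-1],[[0,0,0],[0,0,0],-1],[[0,0,0],[0,0,0],-1],[[0,0,0],[0,0,0],-1]]'
python3 -c "
from h import *
print(rel(CROWN),RT.T@manip.read_state()['force'])"
```

```text
time: 28.68
eef_pos: [0.6164, -0.0689, 0.0603]
tool_rot: [0.974, 0.057, 0.217, -0.013]
force: [-4.9, 2.1, 10.0]
opening: -0.0002
grasp_force: 5.4
[1.5 0.2 4. ] [  0.07530045  -2.66699428 -10.98822945]
time: 29.35
eef_pos: [0.6088, -0.0698, 0.0567]
tool_rot: [0.974, 0.057, 0.217, -0.013]
force: [-4.4, 1.1, 10.1]
opening: -0.0003
grasp_force: 5.5
[-6.9  0.2  4. ] [  0.46052561  -1.64121486 -10.9234055 ]
```

```bash
python3 -m inch '[[[0,0,0],[0,0,-2.5],-1],[[0,0,0],[0,0,-2.5],-1],[[0,0,0],[5,0,0],-1],[[0,0,0],[5,0,0],-1],[[0,0,0],[5,0,0],-1],[[0,0,0],[0,0,0],-1],[[0,0,0],[0,0,0],-1],[[0,0,0],[0,0,1],-1]]'
python3 -m inch '[[[0,0,0],[0,0,1.5],-1],[[0,0,0],[0,0,1.5],-1],[[0,0,0],[0,0,1.3],-1],[[0,0,0],[0,0,0],-1],[[0,0,0],[-2,0,0],-1],[[0,0,0],[-2.5,0,0],-1],[[0,0,0],[-2.5,0,0],-1],[[0,0,0],[-2.5,0,0],-1]]'
python3 -m inch '[[[0,0,0],[-2.5,0,0],-1],[[0,0,0],[-2,0,0],-1],[[0,0,0],[-1,0,0],-1],[[0,0,0],[0,0,0],-1],[[0,0,0],[0,0,0],-1],[[0,0,0],[0,0,-2.5],-1],[[0,0,0],[0,0,-2.5],-1],[[0,0,0],[5,0,0],-1]]'
python3 -c "
from h import *
print(rel(CROWN),RT.T@manip.read_state()['force'])"
```

```text
time: 30.02
eef_pos: [0.6202, -0.0685, 0.066]
tool_rot: [0.975, 0.057, 0.216, -0.013]
force: [-0.3, -0.2, -0.1]
opening: 0.0001
grasp_force: 0.0
time: 30.68
eef_pos: [0.6141, -0.0693, 0.0589]
tool_rot: [0.974, 0.057, 0.217, -0.013]
force: [-4.0, 1.9, 10.8]
opening: -0.0
grasp_force: 5.7
time: 31.35
eef_pos: [0.6101, -0.0696, 0.0622]
tool_rot: [0.975, 0.057, 0.216, -0.013]
force: [0.4, 0.2, -0.9]
opening: -0.0003
grasp_force: 0.0
[-3.4  0.2  8.4] [ 0.03598674 -0.18424915  0.99626449]
```

```bash
python3 -m inch '[[[0,0,0],[5,0,0],-1],[[0,0,0],[5,0,0],-1],[[0,0,0],[0,0,0],-1],[[0,0,0],[0,0,0],-1],[[0,0,0],[0,0,1],-1],[[0,0,0],[0,0,1.5],-1],[[0,0,0],[0,0,1.5],-1],[[0,0,0],[0,0,1.1],-1]]'
python3 -c "
from h import *
print(rel(CROWN),RT.T@manip.read_state()['force'])"
python3 -m inch '[[[0,0,0],[0,0,0],-1],[[0,0,0],[-2,0,0],-1],[[0,0,0],[-2.5,0,0],-1],[[0,0,0],[-2.5,0,0],-1],[[0,0,0],[-2.5,0,0],-1],[[0,0,0],[-2.5,0,0],-1],[[0,0,0],[-2,0,0],-1],[[0,0,0],[-1,0,0],-1]]'
python3 -m inch '[[[0,0,0],[0,0,0],-1],[[0,0,0],[0,0,0],-1],[[0,0,0],[0,0,-2.5],-1],[[0,0,0],[0,0,-2.5],-1],[[0,0,0],[5,0,0],-1],[[0,0,0],[5,0,0],-1],[[0,0,0],[5,0,0],-1],[[0,0,0],[0,0,0],-1]]'
python3 -c "
from h import *
print(rel(CROWN),RT.T@manip.read_state()['force'])"
```

```text
time: 32.02
eef_pos: [0.6225, -0.0683, 0.0625]
tool_rot: [0.974, 0.057, 0.217, -0.013]
force: [-4.9, 0.6, 11.6]
opening: -0.0003
grasp_force: 6.0
[8.  0.  3.4] [  0.5305241   -1.17701335 -12.5202409 ]
time: 32.68
eef_pos: [0.6088, -0.0699, 0.0563]
tool_rot: [0.974, 0.057, 0.217, -0.013]
force: [-5.1, 1.3, 10.4]
opening: -0.0003
grasp_force: 5.9
time: 33.35
eef_pos: [0.6212, -0.0687, 0.0671]
tool_rot: [0.974, 0.057, 0.217, -0.013]
force: [1.0, -0.1, 1.0]
opening: -0.0001
grasp_force: 0.0
[ 8.7 -0.3  8.2] [ 1.33960822  0.17376872 -0.45007355]
```

```bash
python3 -m inch '[[[0,0,0],[-0.7,0,1],-1],[[0,0,0],[0,0,1.5],-1],[[0,0,0],[0,0,1.5],-1],[[0,0,0],[0,0,0.8],-1],[[0,0,0],[0,0,0],-1],[[0,0,0],[-2,0,0],-1],[[0,0,0],[-2.5,0,0],-1],[[0,0,0],[-2.5,0,0],-1]]'
python3 -m inch '[[[0,0,0],[-2.5,0,0],-1],[[0,0,0],[-2.5,0,0],-1],[[0,0,0],[-2,0,0],-1],[[0,0,0],[-1,0,0],-1],[[0,0,0],[0,0,0],-1],[[0,0,0],[0,0,0],-1],[[0,0,0],[0,0,-2],-1],[[0,0,0],[0,0,-3],-1]]'
python3 -m inch '[[[0,0,0],[0,0,-2],-1],[[0,0,0],[0,0,-6],-1],[[0,0,0],[2,-5,-10],-1],[[0,0,0],[2,-20,-10],-1],[[0,0,0],[2,-30,-10],-1],[[0,0,0],[3,-30,0],-1],[[0,0,0],[3,-15,0],-1],[[0,0,0],[2,0,0],-1]]'
python3 - <<'E'
from h import *
print(rel(CROWN))
a=np.mean([manip.grab_frame("scene").astype(float) for _ in range(6)],0)[:,:,::-1]
b=np.mean([manip.grab_frame("top").astype(float) for _ in range(6)],0)[:,:,::-1]
np.save("a5.npy",a);np.save("b5.npy",b)
# unwarp the wheel: angle along rows, y along columns, for each picture
def unw(I,c,o):
    G=cv2.cvtColor(I.astype(np.float32),6); th=np.radians(np.linspace(60,-60,240)); y=np.linspace(.011,-.011,80)
    C=CROWN-NN*.022
    m=np.array([[proj(c,C+.022*(np.sin(t)*S+np.cos(t)*NN)+YY*v)+o for v in y] for t in th],np.float32)
    U=cv2.remap(G,m[...,0],m[...,1],cv2.INTER_CUBIC); 
    return cv2.normalize(U,None,0,255,cv2.NORM_MINMAX).astype(np.uint8)
out=[]
for i in(3,4,5):
    for c,n,o in(("top","b",[.17,-.09]),("scene","a",[-.19,.21])):
        out.append(cv2.resize(unw(np.load(f"{n}{i}.npy"),c,np.array(o)),(130,390)))
cv2.imwrite("pics/u5.png",cv2.hconcat(out))
E
```

```text
time: 34.02
eef_pos: [0.6155, -0.0693, 0.0597]
tool_rot: [0.974, 0.057, 0.217, -0.013]
force: [-3.3, 0.8, 11.2]
opening: -0.0
grasp_force: 5.7
time: 34.68
eef_pos: [0.6056, -0.0703, 0.06]
tool_rot: [0.975, 0.057, 0.216, -0.013]
force: [0.5, 0.1, 0.1]
opening: 0.0003
grasp_force: 0.0
time: 35.35
eef_pos: [0.5905, 0.031, 0.1012]
tool_rot: [0.974, 0.059, 0.216, -0.013]
force: [-0.0, 0.8, 0.7]
opening: -0.0
grasp_force: 0.0
[  6.1 102.4  47. ]
```

View pics/u5.png

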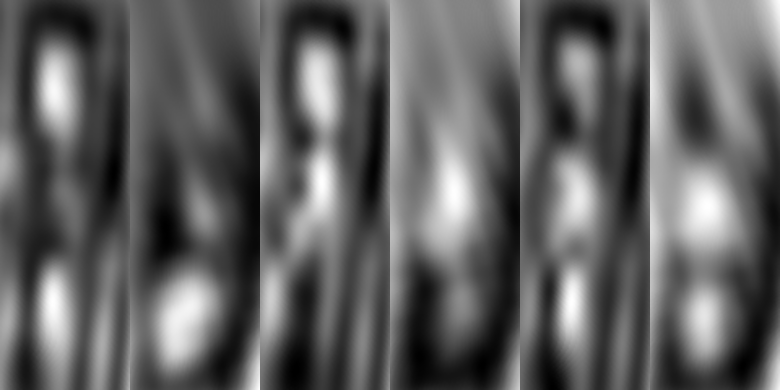

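Run:
```python
from h import *
def unw(I,c,o):
    G=cv2.cvtColor(I.astype(np.float32),6); th=np.radians(np.linspace(50,-50,200)); y=np.linspace(.007,-.007,56); C=CROWN-NN*.022
    m=np.array([[proj(c,C+.022*(np.sin(t)*S+np.cos(t)*NN)+YY*v)+o for v in y] for t in th],np.float32)
    return cv2.remap(G,m[...,0],m[...,1],cv2.INTER_CUBIC)
def tex(n,h):
    T=np.zeros((720,96),np.float32)
    for d in range(-3,4):
        s=str((n+d)%10); yc=360-d*72
        (w,hh),_=cv2.getTextSize(s,cv2.FONT_HERSHEY_SIMPLEX,h/21.,5); cv2.putText(T,s,(48-w//2,yc+hh//2),cv2.FONT_HERSHEY_SIMPLEX,h/21.,255,5,cv2.LINE_AA)
    return cv2.GaussianBlur(T,(0,0),7)
for i in(3,4,5):
    tot=np.zeros(10)
    for c,n,o in(("top","b",[.17,-.09]),("scene","a",[-.19,.21])):
        U=unw(np.load(f"{n}{i}.npy"),c,np.array(o))
        if c=="scene":U=U[60:]
        sc=[max(cv2.matchTemplate(tex(k,h)[(260 if c=="top" else 320)-16:460+16].astype(np.float32),U.astype(np.float32),cv2.TM_CCOEFF_NORMED).max() for h in(32,40,46)) for k in range(10)]
        tot+=sc; print(i,c,np.round(sc,2))
    print("best",tot.argmax(),np.round(tot,2))
```

```text
3 top [0.57 0.76 0.55 0.66 0.64 0.63 0.52 0.76 0.53 0.63]
3 scene [0.61 0.77 0.36 0.61 0.55 0.55 0.54 0.74 0.34 0.64]
best 1 [1.18 1.53 0.91 1.27 1.19 1.18 1.06 1.5  0.87 1.27]
4 top [0.39 0.41 0.68 0.58 0.56 0.6  0.45 0.45 0.71 0.46]
4 scene [0.43 0.25 0.72 0.48 0.53 0.52 0.54 0.27 0.76 0.43]
best 8 [0.81 0.67 1.4  1.06 1.09 1.12 1.   0.72 1.47 0.89]
5 top [0.81 0.63 0.76 0.77 0.7  0.73 0.81 0.63 0.73 0.76]
5 scene [0.8  0.61 0.86 0.79 0.76 0.82 0.82 0.65 0.87 0.79]
best 6 [1.61 1.24 1.63 1.56 1.47 1.55 1.64 1.28 1.59 1.55]
```

Run:
```python
import numpy as np,cv2
a=np.load("a5.npy").astype(np.uint8);b=np.load("b5.npy").astype(np.uint8)
f=lambda i:cv2.resize(i,(400,400),interpolation=cv2.INTER_CUBIC)
cv2.imwrite("pics/f.png",cv2.hconcat([f(a[140:220,240:370]),f(b[130:200,240:350])]))
```

```text
(no output)
```

View pics/f.png

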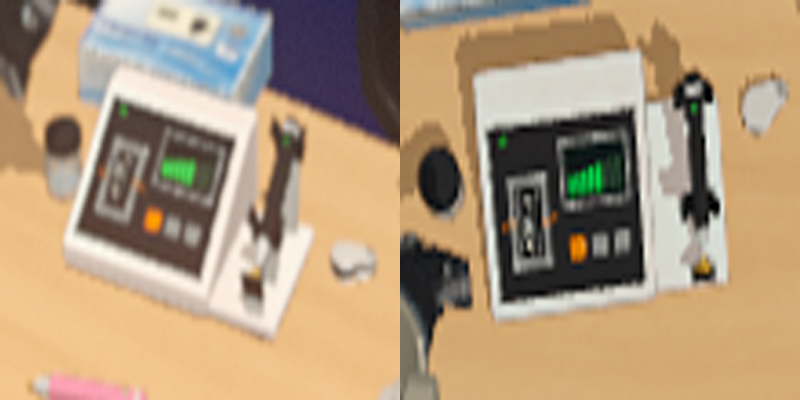

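The probe is in both forks with its needle tip at the brass disc (left crop about (255,270)). The wheel matches 6, the jar and loupe are where they were, and the arm is clear.

```bash
python3 -c "
from rig import manip
print(manip.sign_off())"
```

```text
the job is handed in; nothing more can be done
None
```

The job is handed in: the probe lies in its rest with the needle tip against the brass disc, and the thumbwheel was rolled five figures from 1 to 6 — inferred from the stroke count and a blurry image match, since the digit is too small to read — with no force reading above about 13 N, the jar and loupe unmoved in the last picture (the tweezers are outside it, but the arm kept clear of them), and the arm touching nothing.

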